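# Pack and close the specimen carrier

## Task

Lift the carrier's lid all the way open, let go of it and check that it stays up by itself. Then carry the tube rack upright into the carrier and set it down on the floor in front of the cold pack before letting go of it, shut the lid fully home, and only then swing the steel bail over the lid and press it fully down. Leave the jar, the carton and the pot where they are.

Things in the scene. Friction and masses are not known exactly. Their poses are not given: they have to be found in the camera images.
- case: Fixed lower half of the grey carrier: open box 200 (x) by 160 (y) by 85 mm high, walls and floor 6 mm. Origin: centre of underside; x to the back (hinge side), y left, z up. A fixed white cold pack fills the rear inside (x > 34 mm, top 76 mm up). The rack goes in the free bay before it: centre x = -30, y = 0 mm; x -94 to +34, y -74 to +74 mm; floor 6 mm up. It carries lid and bail.
- lid (a joint): Angle of the hollow grey lid (200 by 160, 45 mm deep): 0 = shut, top 130 mm above the bench; stop at 1.0 rad; starts 0.05 to 0.45. Friction hinge, 2 to 6 N at the handle; over the last 0.05 rad a sprung pad under its roof meets the rack's fin (3 N more). Open, it still leans over the bay: load with the tool leaning 25-40 deg to the front, rack underside 95 mm up going in under it, then straight down.
- lid_grip (a point): Middle of the lid's round steel handle bar: 12 mm thick, 110 mm long along the carrier's y, on two end posts, 44 mm clear of the lid's front face. It moves with the lid: 250 mm in front of the hinge line and, lid shut, 22 mm above it. Pinch it from above; the bar turns between the pads as the lid swings.
- lid_hinge (a point): Middle of the lid's hinge line, at (100, 0, 85) mm in the case frame; the axis runs along the case's y.
- bail (a joint): Angle of the steel bail clamp, a stirrup of 12 mm rod pivoted on the carrier's right (-y) side: 0 = fully down, its two rubber feet on the shut lid; grows as it swings up and out to the right, stop at 1.9 rad. It starts up, at 1.2 to 1.7. Friction holds it at any angle; moving it takes 1 to 4 N at the cross bar.
- bail_grip (a point): Middle of the bail's cross bar: round, 12 mm thick, 80 mm long, along the case's x, open space on both sides; moves with the bail. Fully down it lies at (-30, 0, 160) mm in the case frame, 30 mm above the lid's top. Pinch it from above; the bar turns between the pads as the bail swings.
- bail_hinge (a point): Middle of the bail's pivot line, at (-30, -100, 115) mm in the case frame; the axis runs along the case's x.
- rack: White plastic tube rack on the bench, 110 (x) by 120 (y) mm, about 0.35 kg: a row of four capped tubes (caps 65 mm up) along its left and right sides and a carrying fin in the middle. Origin: centre of its underside; z up. It goes into the bay with its x along the carrier's x.
- rack_grip (a point): Grip point of the rack's fin, on its centre line 88 mm above the rack's underside. The fin is 40 mm long (x), 14 mm thick (y), top 102 mm above the underside.
- reagent: White closed jar, 66 mm across, 120 mm high, standing; origin at the centre of its underside. Leave alone.
- carton: Cardboard carton 90 (x) by 150 (y) by 65 mm; origin at the centre of its underside. Leave alone.
- pot: Grey open pot, 72 mm across, 90 mm high; origin at the centre of its underside. Leave alone.
Things that resemble listed ones, but are neither listed nor needed, are in the scene too. Leave any pink look-alike of the rack alone.

How it is judged:
On the way, in this order (a step that is already met when the one before it is completed fails the run):
1. the lid is lifted all the way open (over 0.85 rad) and stays there by itself, untouched, for half a second (value of joint lid above 0.85 rad and contact force between the fingers and case below 0.2 N and velocity of joint lid between -0.03 and 0.03 rad/s), for 0.5 s.
2. the rack, still held, reaches the floor of the bay (underside less than 8 mm above it) (z of rack in the frame of case below 0.014 m and x of rack in the frame of case between -0.045 and -0.015 m and y of rack in the frame of case between -0.02 and 0.02 m and contact force between the fingers and rack above 0.5 N), for 0.05 s.
3. the lid is shut home (under 0.02 rad) with the bail still up (value of joint lid below 0.02 rad and value of joint bail above 0.8 rad), for 0.2 s.
At the end, for the whole second after the job is handed in: The rack stands upright and at rest on the floor of the bay (within 4 mm of the floor, 0.06 rad of upright), the lid is shut to within 0.02 rad, the bail is down to within 0.05 rad, and both are let go (value of joint lid below 0.02 rad and value of joint bail below 0.05 rad and z of rack in the frame of case below 0.01 m and x of rack in the frame of case between -0.045 and -0.015 m and y of rack in the frame of case between -0.02 and 0.02 m and angle between rack's own z axis and vertical below 0.06 rad and linear speed of rack below 0.02 m/s and contact force between the fingers and case below 0.1 N); the robot touches nothing.
It fails at once if the bail is swung over (under 0.8 rad) while the lid is not down (value of joint bail below 0.8 rad and value of joint lid above 0.06 rad).
It fails at once if the rack is tipped more than 0.5 rad (angle between rack's own z axis and vertical above 0.5 rad).
It fails at once if the jar, the carton or the pot is moved by more than 25 mm (distance of any of reagent, carton, pot from where it was at the start of the episode above 0.025 m).
It also fails if it takes over 69 s, if anything falls off the work surface, if the arm or the gripper's body presses on something with over 40 N, if the wrist force passes 120 N, or if a joint passes its speed limit or range.

## Robot

A 6-joint arm with a two-finger parallel gripper is mounted at the origin on the work surface. World frame = base frame: x ahead of the robot, y to its left, z up, the work surface at z = 0. Lengths are in m, angles in rad, forces in N, time in s.
With the tool pointing down it reaches from about 0.4 to 0.825 m from the base axis. Payload 7 kg.
Tool frame: the origin (TCP) lies at the very end of the fingers, on their centre line; the grasp point (between the pads) lies 19 mm behind it; z points along the fingers, y is the line along which they close (so a half turn about z gives the same grasp; the last joint's range is limited). The gripper opens to 88 mm and grips with 3 to 60 N. Pads are 19 mm wide; open, the fingers measure 130 mm over their backs; the gripper's body (78 mm by 193 mm) begins 47 mm behind the grasp point.
Start: joints at [0.288, 0.359, 0.012, 0, -1.224, -0.288], TCP at [0.675, -0, 0.227] pointing down, gripper open.
Joint ranges: [-3.07, 3.07], [-1.43, 2.12], [-1.02, 1.25], [-3.03, 1.67], [-3.05, -0], [-3.03, 3.03]. Speed limits (rad/s): [2.39, 2.39, 3.01, 3.14, 3.14, 3.14].

## Interface

Orientations are given as [roll, pitch, yaw] about the fixed x, y, z axes, in that order (R = Rz(yaw) Ry(pitch) Rx(roll)).
In Python, from station import arm gives the robot as it stands. The module is installed in compiled form; this text tells all that it offers.
- The arm moves only by the shell command python3 -m crank 'ROWS' [FORCE]. ROWS is JSON, a list of rows, each an object of numbers: "dx", "dy", "dz": the shift along the world's x, y, z in m; "twist": the turn about the world's z in degrees; "grip": the opening, from -1 (shut) to 1 (fully open). A call has exactly 5 rows; each row is the pose to reach, as a shift and turn from the pose commanded when the call began; what a row does not reach only later rows make up. A row lasts 1/12 s, in which the tool goes at most 41.7 mm and 7.16 degrees, less where a joint would pass 70% of its speed; a pose out of reach is approached as far as the arm can. A call with a gripper value outside its range is refused whole. The fingers move at their own pace and stop on an object; FORCE is the grip in N (left out, the last holds). Time passes only in rows, so rows that repeat a pose let the fingers close, or fill a call up. It gives the time, the measured TCP pose, the force, the opening and the grip force at its end, in the units of the state.
- arm.get_state(): the state, without advancing time (a new reading comes with each control period).
- arm.grab_frame(name): name is "scene" or "side" or "wrist"; returns the picture (420x560x3 uint8, red, green, blue); there is no depth.
- arm.get_calibration(name): a dict with "fx", "fy", "cx", "cy" (pixels), "k1" (the pictures are not rectified: a ray, as slopes to the right and down, at radius r is drawn at 1 + k1 r^2 times it, then the intrinsics apply), "cam_to_world" (4x4, takes a point from camera to world coordinates); the wrist camera has in their place "tool_from_camera" (4x4, takes a point from camera to tool coordinates, whose origin is the TCP and whose axes are the flange's). Camera axes: x right, y down, z forward; pixel columns grow to the right and rows downward; lengths in m; the calibration is good to about 2 mm. A picture is of the moment at which its call begins: read the wrist's pose just before it. get_calibration takes no time and is no camera call.
- arm.job_done(): hands the job in; it is judged then, once.
The state is a dict: "t": time; "q": joint angles; "qd": joint speeds; "joint_efforts": joint torques, N m; "eef_pos": TCP position; "ee_rot": TCP orientation; "force": force on the tool from outside, world axes, zero at the start; "moment": the same for the moment, N m; "width": finger opening in m; "gripper_force": force on a finger pad.
Only numpy, scipy, OpenCV 4.12 (cv2) and the standard library are available. Lean on these libraries where they do the work, as an engineer would, in place of code of your own. Each camera call takes 0.05 s, during which the arm holds its last target. There are 200 camera calls.

## Working session

There is one attempt and no reset: what is moved stays moved. The work goes in short steps, Python scripts to look and compute and a shell command to move; the robot and the scene stay as the last step left them, time stands still between calls to the robot, and variables do not carry over. Pictures are saved under pics/ and viewed, at most 10 in all, crops included, and the job is handed in when it is done.

```bash
mkdir -p pics; cat > h.py <<'E'
from station import arm
import numpy as np, cv2
from scipy.spatial.transform import Rotation as Rn
def cam(n):
    c=arm.get_calibration(n)
    if n=="wrist":
        s=arm.get_state();T=np.eye(4);T[:3,:3]=Rn.from_euler('xyz',s['ee_rot']).as_matrix();T[:3,3]=s['eef_pos']
        return c,T@np.array(c["tool_from_camera"])
    return c,np.array(c["cam_to_world"])
def proj(n,P,cw=None):
    c,T=cw or cam(n);P=np.atleast_2d(P);p=(P-T[:3,3])@T[:3,:3];s=p[:,:2]/p[:,2:]
    s=s*(1+c["k1"]*(s**2).sum(1,keepdims=True));return s*[c["fx"],c["fy"]]+[c["cx"],c["cy"]]
def ray(n,px,cw=None):
    c,T=cw or cam(n);d=(np.atleast_2d(px)-[c["cx"],c["cy"]])/[c["fx"],c["fy"]];s=d.copy()
    for _ in range(20): s=d/(1+c["k1"]*(s**2).sum(1,keepdims=True))
    return T[:3,3],np.c_[s,np.ones(len(s))]@T[:3,:3].T
def atz(n,px,z,cw=None):
    o,d=ray(n,px,cw);return o+d*((z-o[2])/d[:,2:])
def snap(n,f):
    im=cv2.cvtColor(arm.grab_frame(n),cv2.COLOR_RGB2BGR);cv2.imwrite('pics/'+f,im);return im
E
python3 - <<'E'
from h import *
a=snap('scene','a.png');b=snap('side','b.png');cv2.imwrite('pics/ab.png',np.hstack([a,b])[:, :])
s=arm.get_state();print(s)
for n in('scene','side'):
    c,T=cam(n);print(n,c['fx'],c['k1'],T[:3,3].round(2),T[:3,2].round(2))
print(arm.get_calibration('wrist'))
E
```

```text
{'t': 0.1, 'q': array([ 2.88064135e-01,  3.59304701e-01,  1.11518437e-02, -2.52946564e-04,
       -1.22412259e+00, -2.88080839e-01]), 'qd': array([ 1.20526050e-04, -3.30812032e-03,  8.62647908e-04,  2.39305436e-03,
       -5.49695675e-04, -8.36213642e-05]), 'joint_efforts': array([-1.42273191e-03, -5.84165347e+01,  2.93752134e+01,  7.01551259e+00,
        1.01412315e-02, -6.66964229e-05]), 'eef_pos': array([ 6.74562408e-01, -7.21026065e-05,  2.25733831e-01]), 'ee_rot': array([ 3.14010692e+00, -1.92268363e-04, -1.57089901e+00]), 'force': array([-0.24044417, -0.37048286, -0.45314973]), 'moment': array([-0.00162971,  0.01896397, -0.0284321 ]), 'gripper_force': 0.0, 'width': 0.0875898731533704}
scene 437.5647287208471 -0.06015893260783339 [1.26 0.05 1.11] [-0.6   0.03 -0.8 ]
side 531.5270875485627 0.0006996014995288446 [-0.1  -1.    1.04] [ 0.4   0.69 -0.6 ]
{'fx': 331.3703554390261, 'fy': 331.3703554390261, 'cx': 282.47503527683966, 'cy': 211.4049682164582, 'k1': -0.0631643353345998, 'tool_from_camera': array([[ 8.14616253e-04, -9.56113554e-01, -2.92995237e-01,
         8.00182671e-02],
       [ 9.99999578e-01,  6.54227258e-04,  6.45404212e-04,
         6.75504077e-04],
       [-4.25394244e-04, -2.92995639e-01,  9.56113683e-01,
        -1.58895623e-01],
       [ 0.00000000e+00,  0.00000000e+00,  0.00000000e+00,
         1.00000000e+00]])}
```

View pics/a.png

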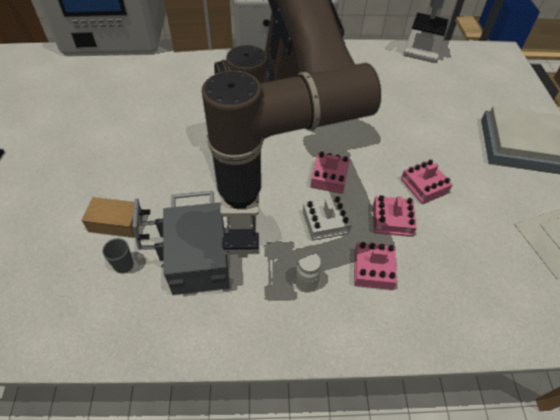

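View pics/b.png

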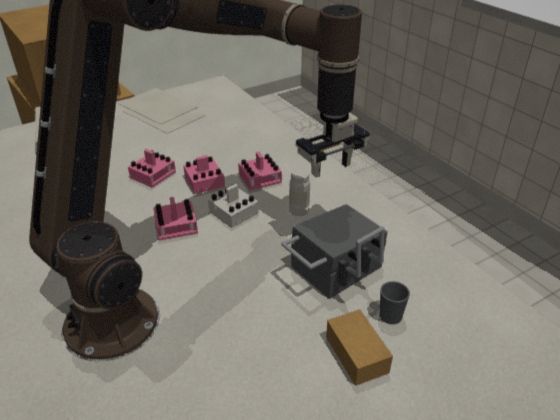

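```bash
python3 - <<'E'
from h import *
def crop(f,o,x,y,w,h,k):
    im=cv2.imread('pics/'+f)[y:y+h,x:x+w];im=cv2.resize(im,None,fx=k,fy=k,interpolation=cv2.INTER_CUBIC)
    im=cv2.convertScaleAbs(im,alpha=1.3,beta=10)
    for i in range(0,w,20): cv2.putText(im,str(x+i),(i*k,10),0,.35,(0,255,255));cv2.line(im,(i*k,12),(i*k,18),(0,255,255))
    for i in range(20,h,20): cv2.putText(im,str(y+i),(0,i*k),0,.35,(0,255,255));cv2.line(im,(25,i*k),(31,i*k),(0,255,255))
    cv2.imwrite('pics/'+o,im)
crop('b.png','b1.png',200,150,200,150,4)
crop('a.png','a1.png',160,180,200,120,4)
E
```

```text
(no output)
```

View pics/b1.png

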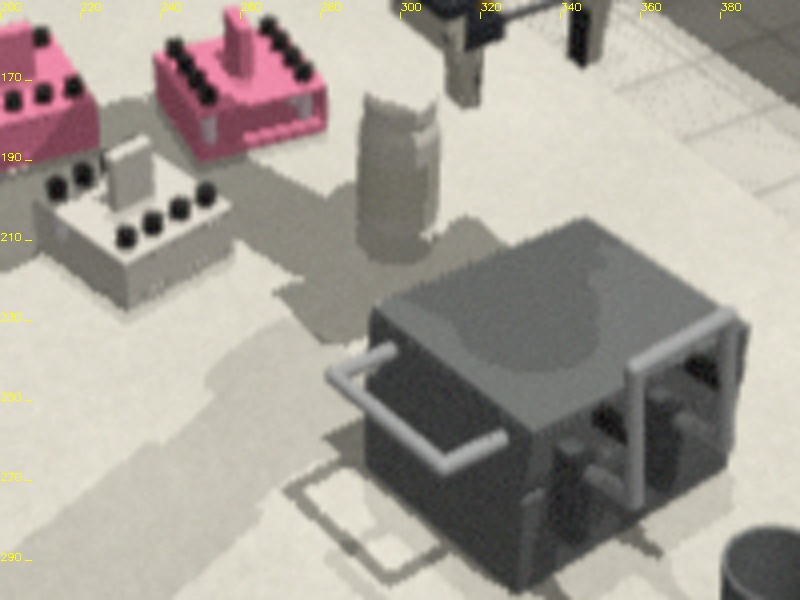

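View pics/a1.png

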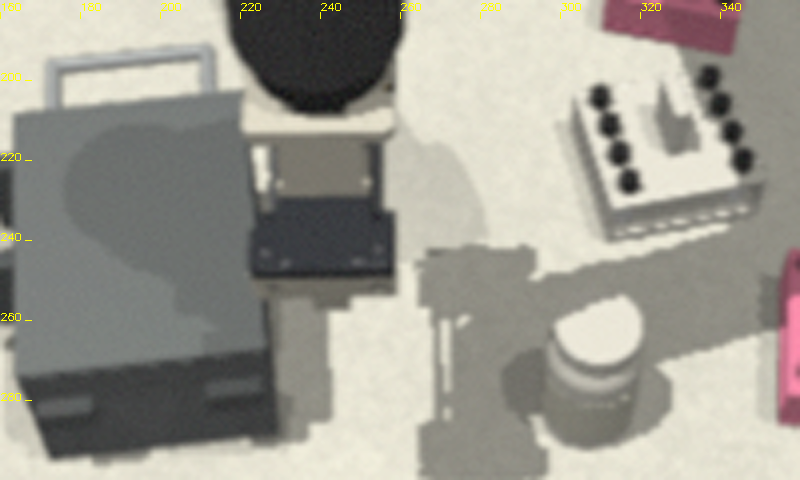

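```bash
cat > fit.py <<'E'
from h import *
from scipy.optimize import least_squares
C={n:cam(n) for n in('scene','side')}
def W(p,P): c,s=np.cos(p[2]),np.sin(p[2]);P=np.array(P);return np.r_[p[0]+c*P[0]-s*P[1],p[1]+s*P[0]+c*P[1],P[2]]
def L(a,P): # case point on lid (shut coords)
    x,z=P[0]-.1,P[2]-.085;c,s=np.cos(a),np.sin(a);return [.1+x*c+z*s,P[1],.085-x*s+z*c]
def B(b,P):
    y,z=P[1]+.1,P[2]-.115;c,s=np.cos(b),np.sin(b);return [P[0],-.1+y*c-z*s,.115+y*s+z*c]
if __name__=='__main__':
    k=lambda a:(lambda P:P)
    obs=[('side',(330,298),0,(-.1,-.08,0)),('side',(291.3,266.2),0,(-.1,.08,0)),('side',(382,265.5),0,(.1,-.08,0)),
    ('side',(283.3,244),1,(-.15,.055,.107)),('side',(310,267),1,(-.15,-.055,.107)),
    ('side',(293,226),1,(-.1,.08,.13)),('side',(346.8,204.5),1,(.1,.08,.13)),('side',(335,257.5),1,(-.1,-.08,.13)),
    ('side',(358,241.2),2,(-.07,0,.16)),('side',(382.5,228.7),2,(.01,0,.16)),
    ('scene',(165.5,273.8),1,(.1,-.08,.13)),('scene',(227,267.5),1,(.1,.08,.13)),('scene',(163.8,208),1,(-.1,-.08,.13)),('scene',(221,203),1,(-.1,.08,.13)),
    ('scene',(173,294.5),0,(.1,-.08,0)),('scene',(229.5,289.2),0,(.1,.08,0)),
    ('scene',(173,196.2),1,(-.15,-.055,.107)),('scene',(211.8,192.5),1,(-.15,.055,.107))]
    def f(p): return np.concatenate([proj(n,W(p,[lambda P:P,lambda P:L(p[3],P),lambda P:B(p[4],P)][t](P)),C[n])[0]-px for n,px,t,P in obs])
    r=least_squares(f,[.65,-.2,0,.2,1.4],loss='soft_l1');print(r.x.round(4));print(f(r.x).reshape(-1,2).round(1).tolist())
    p=r.x;np.save('case.npy',p);print('handle',W(p,L(p[3],(-.15,0,.107))),'bail',W(p,B(p[4],(-.03,0,.16))))
    ro=[('scene',(312.5,240),(.055,-.06,0)),('scene',(348.8,231.8),(.055,.06,0)),('side',(232,227.5),(-.055,-.06,0)),('side',(258,212.5),(.055,-.06,0)),
    ('scene',(325,200.5),(-.02,0,.102)),('scene',(332.5,211),(.02,0,.102)),('side',(227,188.8),(-.02,0,.102)),('side',(237.5,185),(.02,0,.102))]
    g=lambda p:np.concatenate([proj(n,W(p,P),C[n])[0]-px for n,px,P in ro])
    r=least_squares(g,[.6,.1,0],loss='soft_l1');print('rack',r.x.round(4));print(g(r.x).reshape(-1,2).round(1).tolist());np.save('rack.npy',r.x)
    print('jar',atz('scene',[(307,289)],0),'pot',atz('scene',[(122,269)],0))
E
python3 fit.py
```

```text
[ 0.6084 -0.1373  0.1131  0.07    1.4722]
[[-1.2, 0.2], [-0.5, -0.7], [-0.7, 0.5], [-0.3, -0.2], [0.3, -0.5], [-0.8, -0.3], [-0.9, -2.1], [-2.2, -0.1], [0.6, 0.3], [-0.3, -0.5], [-2.5, 0.6], [-0.7, -0.4], [-1.1, 0.5], [-0.4, -0.5], [-0.9, 1.5], [0.4, -0.0], [0.0, 1.3], [-0.4, 1.1]]
handle [ 0.461462   -0.15395623  0.12442635] bail [ 0.59378989 -0.27472869  0.21894416]
rack [0.4778 0.2403 0.2421]
[[-0.6, 1.6], [0.3, 1.2], [0.9, 0.3], [0.5, -0.2], [1.0, -2.8], [-1.9, -2.9], [-0.4, -0.2], [-1.2, -1.7]]
jar [[0.70284289 0.16913253 0.        ]] pot [[ 0.62911855 -0.35967487  0.        ]]
```

```bash
python3 -m crank '[{"dx":0.04,"dy":0,"dz":0.01,"twist":0,"grip":1},{"dx":0.08,"dy":0,"dz":0.02,"twist":0,"grip":1},{"dx":0.12,"dy":0,"dz":0.03,"twist":0,"grip":1},{"dx":0.16,"dy":0,"dz":0.04,"twist":0,"grip":1},{"dx":0.2,"dy":0,"dz":0.05,"twist":0,"grip":1}]' 30
python3 -m crank '[{"dx":0.04,"dy":0,"dz":0.01,"twist":0,"grip":1},{"dx":0.08,"dy":0,"dz":0.02,"twist":0,"grip":1},{"dx":0.12,"dy":0,"dz":0.03,"twist":0,"grip":1},{"dx":0.16,"dy":0,"dz":0.04,"twist":0,"grip":1},{"dx":0.2,"dy":0,"dz":0.05,"twist":0,"grip":1}]'
python3 -c "
from h import *
s=arm.get_state();print(s['q'].round(3),s['eef_pos'],s['ee_rot'])"
```

```text
t: 0.52
eef_pos: [0.8761, -0.0001, 0.277]
ee_rot: [3.141, 0.0, -1.571]
force: [2.2, 1.4, 1.3]
width: 0.0876
gripper_force: 0.0
t: 0.93
eef_pos: [0.977, 0.0002, 0.2791]
ee_rot: [-3.113, -0.005, -1.571]
force: [1.7, 0.0, -1.1]
width: 0.0879
gripper_force: 0.0
[ 0.202  0.982  1.248  0.011 -1.81  -0.199] [9.76993859e-01 2.49867619e-04 2.79109460e-01] [-3.11302753 -0.00464672 -1.57076929]
```

```bash
python3 -m crank '[{"dx":0.04,"dy":0,"dz":0,"twist":0,"grip":1},{"dx":0.08,"dy":0,"dz":0,"twist":0,"grip":1},{"dx":0.12,"dy":0,"dz":0,"twist":0,"grip":1},{"dx":0.16,"dy":0,"dz":0,"twist":0,"grip":1},{"dx":0.2,"dy":0,"dz":0,"twist":0,"grip":1}]'
python3 -c "
from h import *
s=arm.get_state();print(s['q'].round(3),Rn.from_euler('xyz',s['ee_rot']).as_matrix()[:,2].round(3))"
python3 -m crank '[{"dx":-0.04,"dy":0,"dz":0,"twist":0,"grip":1},{"dx":-0.08,"dy":0,"dz":0,"twist":0,"grip":1},{"dx":-0.12,"dy":0,"dz":0,"twist":0,"grip":1},{"dx":-0.16,"dy":0,"dz":0,"twist":0,"grip":1},{"dx":-0.2,"dy":0,"dz":0,"twist":0,"grip":1}]'
python3 -c "
from h import *
s=arm.get_state();print(s['q'].round(3),Rn.from_euler('xyz',s['ee_rot']).as_matrix()[:,2].round(3))"
```

```text
t: 1.35
eef_pos: [1.0119, 0.0, 0.2461]
ee_rot: [-3.063, -0.007, -1.571]
force: [-1.1, -0.3, -0.7]
width: 0.0876
gripper_force: 0.0
[ 0.199  1.021  1.25   0.023 -1.724 -0.195] [ 0.079 -0.007 -0.997]
t: 1.77
eef_pos: [0.842, -0.0004, 0.245]
ee_rot: [-3.064, -0.008, -1.571]
force: [0.3, 0.1, 1.8]
width: 0.0874
gripper_force: 0.0
[ 0.241  0.586  0.406  0.027 -1.317 -0.247] [ 0.078 -0.008 -0.997]
```

```bash
python3 -m crank '[{"dx":-0.038,"dy":-0.015,"dz":0.006,"twist":1.5,"grip":-0.1},{"dx":-0.076,"dy":-0.03,"dz":0.012,"twist":3,"grip":-0.1},{"dx":-0.114,"dy":-0.045,"dz":0.012,"twist":5,"grip":-0.1},{"dx":-0.152,"dy":-0.06,"dz":0.012,"twist":6.5,"grip":-0.1},{"dx":-0.19,"dy":-0.077,"dz":0.012,"twist":6.5,"grip":-0.1}]'
python3 -m crank '[{"dx":-0.038,"dy":-0.015,"dz":0,"twist":0,"grip":-0.1},{"dx":-0.076,"dy":-0.03,"dz":0,"twist":0,"grip":-0.1},{"dx":-0.114,"dy":-0.045,"dz":0,"twist":0,"grip":-0.1},{"dx":-0.152,"dy":-0.06,"dz":0,"twist":0,"grip":-0.1},{"dx":-0.19,"dy":-0.077,"dz":-0.02,"twist":0,"grip":-0.1}]'
python3 - <<'E'
from h import *
s=arm.get_state();print(s['eef_pos'],s['ee_rot'],s['width'])
im=snap('wrist','w1.png')
E
```

```text
t: 2.18
eef_pos: [0.6521, -0.0775, 0.2579]
ee_rot: [-3.063, -0.007, -1.456]
force: [1.2, 0.1, 0.9]
width: 0.06
gripper_force: 0.0
t: 2.6
eef_pos: [0.4675, -0.1533, 0.2424]
ee_rot: [-3.057, -0.009, -1.457]
force: [2.2, 0.4, 0.1]
width: 0.0397
gripper_force: 0.0
[ 0.46753772 -0.1532613   0.24244856] [-3.0573728  -0.0091311  -1.45704353] 0.039709003960357106
```

View pics/w1.png

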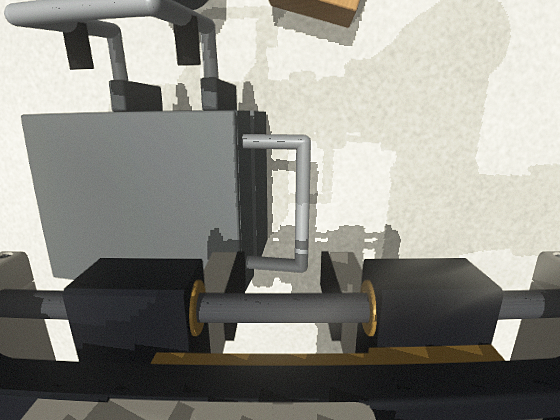

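```bash
python3 - <<'E'
from h import *
s=arm.get_state();print(s['eef_pos'],s['ee_rot']);cw=cam('wrist')
print(atz('wrist',[(306,138),(303,203),(302,264),(303,203)],.124,cw)); print(atz('wrist',[(303,203)],.13,cw))
from fit import *
p=np.load('case.npy');print(W(p,L(p[3],(-.15,.055,.107))),W(p,L(p[3],(-.15,-.055,.107))))
for a in np.arange(.07,1.1,.1): print(a,W(p,L(a,(-.15,0,.107))).round(4))
E
```

```text
[ 0.45840935 -0.1541162   0.2362588 ] [-3.06713502 -0.00539467 -1.45940618]
[[ 0.45374301 -0.2142401   0.124     ]
 [ 0.44914817 -0.16035879  0.124     ]
 [ 0.44263442 -0.10403931  0.124     ]
 [ 0.44914817 -0.16035879  0.124     ]]
[[ 0.4492732  -0.16199062  0.13      ]]
[ 0.45525382 -0.09930773  0.12442635] [ 0.46767018 -0.20860473  0.12442635]
0.07 [ 0.4615 -0.154   0.1244]
0.17 [ 0.4666 -0.1534  0.149 ]
0.27 [ 0.4742 -0.1525  0.1729]
0.37000000000000005 [ 0.484  -0.1514  0.1959]
0.47000000000000003 [ 0.4962 -0.15    0.2178]
0.5700000000000001 [ 0.5104 -0.1484  0.2384]
0.6700000000000002 [ 0.5266 -0.1466  0.2575]
0.77 [ 0.5446 -0.1445  0.2748]
0.8700000000000001 [ 0.5643 -0.1423  0.2903]
0.97 [ 0.5853 -0.1399  0.3037]
1.07 [ 0.6076 -0.1374  0.3149]
```

```bash
python3 -m crank '[{"dx":0.003,"dy":0,"dz":-0.035,"twist":0,"grip":-0.1},{"dx":0.003,"dy":0,"dz":-0.07,"twist":0,"grip":-0.1},{"dx":0.003,"dy":0,"dz":-0.1,"twist":0,"grip":-0.1},{"dx":0.003,"dy":0,"dz":-0.131,"twist":0,"grip":-0.1},{"dx":0.003,"dy":0,"dz":-0.131,"twist":0,"grip":-0.1}]'
python3 -m crank '[{"dx":0,"dy":0,"dz":0,"twist":0,"grip":-1},{"dx":0,"dy":0,"dz":0,"twist":0,"grip":-1},{"dx":0,"dy":0,"dz":0,"twist":0,"grip":-1},{"dx":0,"dy":0,"dz":0,"twist":0,"grip":-1},{"dx":0,"dy":0,"dz":0,"twist":0,"grip":-1}]' 20
```

```text
t: 3.07
eef_pos: [0.4671, -0.1524, 0.1033]
ee_rot: [-3.072, -0.006, -1.459]
force: [-0.8, 0.7, -1.5]
width: 0.0396
gripper_force: 0.0
t: 3.48
eef_pos: [0.462, -0.1536, 0.1067]
ee_rot: [-3.081, -0.007, -1.46]
force: [-29.4, -5.3, 5.7]
width: 0.012
gripper_force: 14.5
```

```bash
python3 -m crank '[{"dx":-0.003,"dy":0,"dz":0.012,"twist":0,"grip":-1},{"dx":0.001,"dy":0.001,"dz":0.025,"twist":0,"grip":-1},{"dx":0.005,"dy":0.001,"dz":0.037,"twist":0,"grip":-1},{"dx":0.009,"dy":0.001,"dz":0.048,"twist":0,"grip":-1},{"dx":0.013,"dy":0.002,"dz":0.06,"twist":0,"grip":-1}]'
python3 -c "
from h import *
print(arm.get_state()['joint_efforts'].round(1), arm.get_state()['eef_pos'])"
```

```text
t: 3.9
eef_pos: [0.4794, -0.1516, 0.1685]
ee_rot: [-3.072, -0.008, -1.459]
force: [-8.6, -8.1, -2.7]
width: 0.0115
gripper_force: 20.0
[  4.8 -33.9  32.5   5.6   4.6   0. ] [ 0.47941362 -0.15159527  0.16851309]
```

```bash
python3 -m crank '[{"dx":0.009,"dy":0.001,"dz":0.018,"twist":0,"grip":-1},{"dx":0.019,"dy":0.002,"dz":0.035,"twist":0,"grip":-1},{"dx":0.03,"dy":0.003,"dz":0.052,"twist":0,"grip":-1},{"dx":0.043,"dy":0.005,"dz":0.067,"twist":0,"grip":-1},{"dx":0.056,"dy":0.006,"dz":0.082,"twist":0,"grip":-1}]'
python3 -m crank '[{"dx":0.01,"dy":0.001,"dz":0.009,"twist":0,"grip":-1},{"dx":0.021,"dy":0.002,"dz":0.017,"twist":0,"grip":-1},{"dx":0.032,"dy":0.003,"dz":0.026,"twist":0,"grip":-1},{"dx":0.043,"dy":0.005,"dz":0.034,"twist":0,"grip":-1},{"dx":0.053,"dy":0.006,"dz":0.04,"twist":0,"grip":-1}]'
python3 -c "
from h import *
print(arm.get_state()['joint_efforts'].round(1), arm.get_state()['eef_pos'])"
```

```text
t: 4.32
eef_pos: [0.5368, -0.1453, 0.2529]
ee_rot: [-3.069, -0.008, -1.458]
force: [-6.6, 0.2, -0.8]
width: 0.0111
gripper_force: 20.0
t: 4.73
eef_pos: [0.5921, -0.1392, 0.2933]
ee_rot: [-3.064, -0.009, -1.458]
force: [-17.0, -3.2, -6.2]
width: 0.0111
gripper_force: 20.1
[  1.9 -44.2  31.6   6.8   3.4  -0.1] [ 0.59214362 -0.13923311  0.29332632]
```

```bash
python3 -m crank '[{"dx":0.001,"dy":0,"dz":0,"twist":0,"grip":-1},{"dx":0,"dy":0,"dz":0,"twist":0,"grip":-1},{"dx":-0.003,"dy":0,"dz":-0.003,"twist":0,"grip":-0.35},{"dx":-0.003,"dy":0,"dz":-0.003,"twist":0,"grip":-0.35},{"dx":-0.003,"dy":0,"dz":-0.003,"twist":0,"grip":-0.35}]'
python3 -m crank '[{"dx":0,"dy":0,"dz":0.03,"twist":0,"grip":-0.35},{"dx":0,"dy":0,"dz":0.06,"twist":0,"grip":-0.35},{"dx":0,"dy":0,"dz":0.09,"twist":0,"grip":-0.35},{"dx":0,"dy":0,"dz":0.12,"twist":0,"grip":-0.35},{"dx":0,"dy":0,"dz":0.12,"twist":0,"grip":-0.35}]'
python3 - <<'E'
from h import *
print(arm.get_state()['q'].round(3));snap('side','b2.png')
E
```

```text
t: 5.15
eef_pos: [0.5903, -0.1384, 0.2887]
ee_rot: [-3.062, -0.008, -1.458]
force: [0.1, -0.1, 0.2]
width: 0.0254
gripper_force: 0.0
t: 5.57
eef_pos: [0.5919, -0.1392, 0.4148]
ee_rot: [-3.054, -0.011, -1.458]
force: [-0.0, -0.5, 2.0]
width: 0.0286
gripper_force: 0.0
[ 0.096  0.132  0.12   0.009 -1.472  0.017]
```

View pics/b2.png

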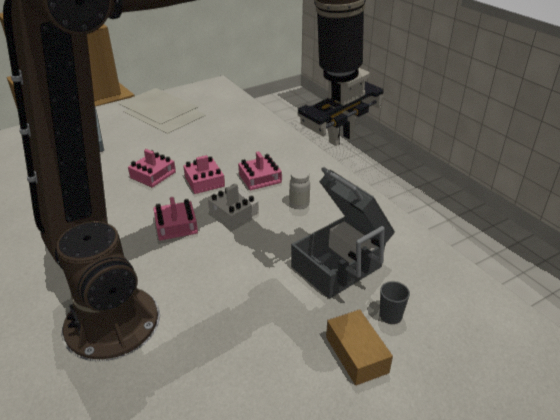

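```bash
python3 -m crank '[{"dx":0.02,"dy":0.016,"dz":0,"twist":-7,"grip":-0.1},{"dx":0.04,"dy":0.032,"dz":0,"twist":-14,"grip":-0.1},{"dx":0.06,"dy":0.048,"dz":0,"twist":-21,"grip":-0.1},{"dx":0.08,"dy":0.064,"dz":0,"twist":-28,"grip":-0.1},{"dx":0.1,"dy":0.08,"dz":0,"twist":-35,"grip":-0.1}]'
python3 -m crank '[{"dx":0.03,"dy":0.02,"dz":0,"twist":-7,"grip":-0.1},{"dx":0.06,"dy":0.04,"dz":0,"twist":-14,"grip":-0.1},{"dx":0.09,"dy":0.06,"dz":0,"twist":-21,"grip":-0.1},{"dx":0.12,"dy":0.08,"dz":0,"twist":-28,"grip":-0.1},{"dx":0.15,"dy":0.1,"dz":0,"twist":-35,"grip":-0.1}]'
python3 -m crank '[{"dx":0.03,"dy":0.02,"dz":0,"twist":-7,"grip":-0.1},{"dx":0.06,"dy":0.04,"dz":0,"twist":-14,"grip":-0.1},{"dx":0.09,"dy":0.06,"dz":0,"twist":-21,"grip":-0.1},{"dx":0.12,"dy":0.08,"dz":0,"twist":-26.5,"grip":-0.1},{"dx":0.15,"dy":0.1,"dz":0,"twist":-26.5,"grip":-0.1}]'
cat > st.py <<'E'
from h import *
s=arm.get_state();R=Rn.from_euler('xyz',s['ee_rot']).as_matrix();print(s['t'].__round__(2),s['q'].round(3),s['eef_pos'].round(4),'z',R[:,2].round(3),'y',R[:,1].round(3))
E
python3 st.py
```

```text
t: 6.03
eef_pos: [0.6907, -0.0575, 0.4066]
ee_rot: [-3.065, -0.008, -2.075]
force: [0.0, -0.6, 1.0]
width: 0.0391
gripper_force: 0.0
t: 6.45
eef_pos: [0.8409, 0.0427, 0.4067]
ee_rot: [-3.065, -0.008, -2.685]
force: [2.3, -0.2, 1.8]
width: 0.0395
gripper_force: 0.0
t: 6.87
eef_pos: [0.9177, 0.1211, 0.3668]
ee_rot: [-3.063, 0.019, 3.14]
force: [0.3, 0.5, -0.6]
width: 0.0396
gripper_force: 0.0
6.87 [ 0.373  0.903  1.247  0.086 -1.925 -1.917] [0.9177 0.1211 0.3668] z [ 0.019 -0.079 -0.997] y [ 0.003  0.997 -0.079]
```

```bash
for i in 1 2; do python3 -m crank '[{"dx":0.2,"dy":0.06,"dz":0.1,"twist":0,"grip":-0.1},{"dx":0.2,"dy":0.06,"dz":0.1,"twist":0,"grip":-0.1},{"dx":0.2,"dy":0.06,"dz":0.1,"twist":0,"grip":-0.1},{"dx":0.2,"dy":0.06,"dz":0.1,"twist":0,"grip":-0.1},{"dx":0.2,"dy":0.06,"dz":0.1,"twist":0,"grip":-0.1}]'>/dev/null; python3 st.py;done
```

```text
7.28 [ 0.389  0.903  1.251  0.1   -1.883 -1.924] [0.9325 0.137  0.371 ] z [ 0.068 -0.075 -0.995] y [-0.001  0.997 -0.075]
7.7 [ 0.404  0.914  1.25   0.113 -1.838 -1.937] [0.9482 0.1539 0.3645] z [ 0.104 -0.074 -0.992] y [-0.001  0.997 -0.074]
```

```bash
for i in 1 2; do python3 -m crank '[{"dx":0.2,"dy":0.2,"dz":0,"twist":0,"grip":-0.1},{"dx":0.2,"dy":0.2,"dz":0,"twist":0,"grip":-0.1},{"dx":0.2,"dy":0.2,"dz":0,"twist":0,"grip":-0.1},{"dx":0.2,"dy":0.2,"dz":0,"twist":0,"grip":-0.1},{"dx":0.2,"dy":0.2,"dz":0,"twist":0,"grip":-0.1}]'>/dev/null; python3 st.py;done
```

```text
8.12 [ 0.493  0.981  1.25   0.128 -1.748 -2.027] [0.9708 0.2514 0.3069] z [ 0.139 -0.069 -0.988] y [-0.003  0.998 -0.07 ]
8.53 [ 0.562  1.039  1.25   0.146 -1.661 -2.102] [0.9855 0.332  0.2567] z [ 0.177 -0.06  -0.982] y [-0.004  0.998 -0.061]
```

```bash
for i in 1 2; do python3 -m crank '[{"dx":0.2,"dy":0.2,"dz":-0.2,"twist":0,"grip":-0.1},{"dx":0.2,"dy":0.2,"dz":-0.2,"twist":0,"grip":-0.1},{"dx":0.2,"dy":0.2,"dz":-0.2,"twist":0,"grip":-0.1},{"dx":0.2,"dy":0.2,"dz":-0.2,"twist":0,"grip":-0.1},{"dx":0.2,"dy":0.2,"dz":-0.1,"twist":0,"grip":-0.1}]'>/dev/null; python3 st.py;done
```

```text
8.95 [ 0.611  1.172  1.247  0.161 -1.505 -2.171] [1.0172 0.4078 0.1286] z [ 0.206 -0.051 -0.977] y [-0.005  0.999 -0.053]
9.37 [ 0.655  1.286  1.248  0.182 -1.361 -2.235] [1.0336 0.471  0.0182] z [ 0.244 -0.036 -0.969] y [-0.008  0.999 -0.039]
```

```bash
for i in 1 2 3; do python3 -m crank '[{"dx":0.2,"dy":0.0,"dz":0.2,"twist":0,"grip":-0.1},{"dx":0.2,"dy":0.0,"dz":0.2,"twist":0,"grip":-0.1},{"dx":0.2,"dy":0,"dz":0.2,"twist":0,"grip":-0.1},{"dx":0.2,"dy":0,"dz":0.2,"twist":0,"grip":-0.1},{"dx":0.2,"dy":0,"dz":0.2,"twist":0,"grip":-0.1}]'>/dev/null; python3 st.py;done
```

```text
9.78 [ 0.608  1.19   1.252  0.186 -1.402 -2.177] [1.0539 0.4202 0.1249] z [ 0.291 -0.019 -0.957] y [-0.009  1.    -0.023]
10.2 [ 0.572  1.119  1.252  0.187 -1.429 -2.128] [1.0628 0.3767 0.2002] z [ 0.325 -0.01  -0.946] y [-0.013  1.    -0.015]
10.62 [ 0.539  1.056  1.251  0.19  -1.446 -2.085] [1.0676 0.3362 0.2686] z [ 0.363 -0.001 -0.932] y [-0.016  1.    -0.007]
```

```bash
for i in 1 2 3 4; do python3 -m crank '[{"dx":0.2,"dy":-0.2,"dz":0.04,"twist":0,"grip":-0.1},{"dx":0.2,"dy":-0.2,"dz":0.04,"twist":0,"grip":-0.1},{"dx":0.2,"dy":-0.2,"dz":0.04,"twist":0,"grip":-0.1},{"dx":0.2,"dy":-0.2,"dz":0.04,"twist":0,"grip":-0.1},{"dx":0.2,"dy":-0.2,"dz":0.04,"twist":0,"grip":-0.1}]'>/dev/null; python3 st.py;done
```

```text
11.03 [ 0.382  1.061  1.25   0.149 -1.386 -1.934] [1.1236 0.1874 0.2599] z [ 0.392  0.001 -0.92 ] y [-0.017  1.    -0.006]
11.45 [ 0.247  1.071  1.25   0.109 -1.325 -1.804] [1.1579 0.0546 0.2485] z [ 0.425 -0.001 -0.905] y [-0.016  1.    -0.009]
11.87 [ 0.132  1.084  1.25   0.071 -1.265 -1.691] [ 1.1769 -0.0628  0.2344] z [ 0.459 -0.007 -0.888] y [-0.013  1.    -0.015]
12.28 [ 0.032  1.1    1.25   0.036 -1.208 -1.593] [ 1.1852 -0.1662  0.2191] z [ 0.492 -0.018 -0.87 ] y [-0.007  1.    -0.024]
```

```bash
python3 -m crank '[{"dx":0.2,"dy":0.2,"dz":0.04,"twist":0,"grip":-0.1},{"dx":0.2,"dy":0.2,"dz":0.04,"twist":0,"grip":-0.1},{"dx":0.2,"dy":0.2,"dz":0.04,"twist":0,"grip":-0.1},{"dx":0.2,"dy":0.2,"dz":0.04,"twist":0,"grip":-0.1},{"dx":0.2,"dy":0.2,"dz":0.04,"twist":0,"grip":-0.1}]'>/dev/null; python3 st.py
python3 -m crank '[{"dx":-0.02,"dy":0.03,"dz":0.02,"twist":3,"grip":-0.1},{"dx":-0.04,"dy":0.06,"dz":0.04,"twist":6,"grip":-0.1},{"dx":-0.06,"dy":0.09,"dz":0.06,"twist":9,"grip":-0.1},{"dx":-0.08,"dy":0.12,"dz":0.07,"twist":12,"grip":-0.1},{"dx":-0.1,"dy":0.15,"dz":0.07,"twist":14,"grip":-0.1}]' >/dev/null; python3 st.py
```

```text
12.7 [ 0.168  1.129  1.251  0.119 -1.154 -1.741] [ 1.2167 -0.0284  0.2131] z [ 0.523 -0.021 -0.852] y [-0.007  1.    -0.029]
13.12 [ 0.294  0.82   0.8    0.057 -0.995 -1.622] [1.1166 0.1192 0.2907] z [ 0.519  0.107 -0.848] y [-0.249  0.968 -0.03 ]
```

```bash
python3 -c "
from h import *
print(atz('scene',[(331,155),(331,180),(396,215),(376,265)],.09))"
for i in 1 2 3; do python3 -m crank '[{"dx":-0.04,"dy":0.008,"dz":-0.004,"twist":0,"grip":-0.1},{"dx":-0.08,"dy":0.016,"dz":-0.008,"twist":0,"grip":-0.1},{"dx":-0.12,"dy":0.024,"dz":-0.012,"twist":0,"grip":-0.1},{"dx":-0.16,"dy":0.032,"dz":-0.016,"twist":0,"grip":-0.1},{"dx":-0.2,"dy":0.04,"dz":-0.02,"twist":0,"grip":-0.1}]' >/dev/null; python3 st.py; done
```

```text
[[0.27307482 0.2712387  0.09      ]
 [0.37955509 0.25997335 0.09      ]
 [0.51671732 0.43670547 0.09      ]
 [0.68156039 0.35010454 0.09      ]]
13.53 [ 0.424  0.457  0.042  0.198 -0.623 -1.866] [0.9142 0.159  0.2645] z [ 0.514  0.106 -0.851] y [-0.248  0.968 -0.029]
13.95 [ 0.602  0.17  -0.54   0.551 -0.398 -2.375] [0.7144 0.1992 0.2442] z [ 0.514  0.107 -0.851] y [-0.248  0.968 -0.028]
14.37 [ 0.862 -0.1   -0.962  0.933 -0.412 -2.989] [0.5148 0.2382 0.2241] z [ 0.515  0.106 -0.851] y [-0.247  0.969 -0.029]
```

```bash
python3 -m crank '[{"dx":-0.01,"dy":0.002,"dz":-0.02,"twist":0,"grip":-0.1},{"dx":-0.02,"dy":0.004,"dz":-0.04,"twist":0,"grip":-0.1},{"dx":-0.027,"dy":0.004,"dz":-0.06,"twist":0,"grip":-0.1},{"dx":-0.027,"dy":0.004,"dz":-0.07,"twist":0,"grip":-0.1},{"dx":-0.027,"dy":0.004,"dz":-0.07,"twist":0,"grip":-0.1}]' ; python3 st.py; python3 -c "
from h import *
snap('wrist','w2.png')"
```

```text
t: 14.78
eef_pos: [0.4975, 0.2361, 0.179]
ee_rot: [-3.113, 0.496, -2.865]
force: [-0.3, -0.3, -0.3]
width: 0.0396
gripper_force: 0.0
14.78 [ 0.84  -0.058 -1.017  0.977 -0.343 -3.03 ] [0.4975 0.2361 0.179 ] z [ 0.466  0.102 -0.879] y [-0.259  0.965 -0.026]
```

View pics/w2.png

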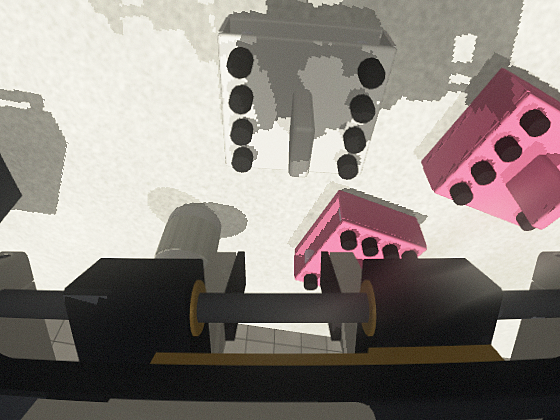

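```bash
python3 - <<'E'
from h import *
from fit import W
cw=cam('wrist');r=np.load('rack.npy')
for P in [(-.02,0,.102),(.02,0,.102),(-.02,0,.05),(.02,0,.05),(.055,.06,0),(.055,-.06,0),(-.055,.06,.05),(-.055,-.06,.05)]: print(P,proj('wrist',W(r,P),cw).round(0))
print(atz('wrist',[(220,33),(396,48)],.0,cw),atz('wrist',[(220,33),(396,48)],.05,cw))
s=arm.get_state();print(s['eef_pos'])
E
```

```text
(-0.02, 0, 0.102) [[302. 127.]]
(0.02, 0, 0.102) [[298. 177.]]
(-0.02, 0, 0.05) [[301.  89.]]
(0.02, 0, 0.05) [[298. 136.]]
(0.055, 0.06, 0) [[356. 141.]]
(0.055, -0.06, 0) [[235. 137.]]
(-0.055, 0.06, 0.05) [[394.  43.]]
(-0.055, -0.06, 0.05) [[213.  36.]]
[[4.52650276e-01 1.67140707e-01 5.55111512e-17]
 [4.25062492e-01 3.06871553e-01 0.00000000e+00]] [[0.43544609 0.17303447 0.05      ]
 [0.41276387 0.28791887 0.05      ]]
[0.49767509 0.23588277 0.17944866]
```

```bash
python3 -m crank '[{"dx":0,"dy":0.006,"dz":-0.02,"twist":0,"grip":-0.1},{"dx":0,"dy":0.006,"dz":-0.045,"twist":0,"grip":-0.1},{"dx":-0.005,"dy":0.006,"dz":-0.07,"twist":0,"grip":-0.1},{"dx":-0.011,"dy":0.006,"dz":-0.09,"twist":-1,"grip":-0.1},{"dx":-0.011,"dy":0.006,"dz":-0.1,"twist":-1,"grip":-0.1}]' ; python3 st.py
```

```text
t: 15.25
eef_pos: [0.5018, 0.2375, 0.1348]
ee_rot: [-3.12, 0.43, -2.875]
force: [-0.0, -0.6, 0.1]
width: 0.0393
gripper_force: 0.0
15.25 [ 0.796  0.031 -1.017  0.986 -0.279 -3.03 ] [0.5018 0.2375 0.1348] z [ 0.408  0.089 -0.909] y [-0.254  0.967 -0.02 ]
```

```bash
python3 -m crank '[{"dx":0,"dy":0.004,"dz":-0.015,"twist":0,"grip":-0.1},{"dx":0,"dy":0.004,"dz":-0.03,"twist":0,"grip":-0.1},{"dx":-0.005,"dy":0.004,"dz":-0.04,"twist":0,"grip":-0.1},{"dx":-0.01,"dy":0.004,"dz":-0.05,"twist":0,"grip":-0.1},{"dx":-0.016,"dy":0.004,"dz":-0.06,"twist":0,"grip":-0.1}]' ; python3 st.py
```

```text
t: 15.67
eef_pos: [0.4966, 0.2454, 0.1036]
ee_rot: [-3.124, 0.381, -2.87]
force: [0.3, -0.1, -0.2]
width: 0.0392
gripper_force: 0.0
15.67 [ 0.796  0.091 -1.016  0.979 -0.245 -3.03 ] [0.4966 0.2454 0.1036] z [ 0.363  0.083 -0.928] y [-0.262  0.965 -0.016]
```

```bash
python3 -m crank '[{"dx":0,"dy":0,"dz":-0.01,"twist":0,"grip":-0.1},{"dx":-0.004,"dy":-0.001,"dz":-0.02,"twist":0,"grip":-0.1},{"dx":-0.008,"dy":-0.002,"dz":-0.03,"twist":0,"grip":-0.1},{"dx":-0.01,"dy":-0.003,"dz":-0.038,"twist":0,"grip":-0.1},{"dx":-0.01,"dy":-0.003,"dz":-0.038,"twist":0,"grip":-0.1}]' ; python3 st.py
```

```text
t: 16.08
eef_pos: [0.4947, 0.2463, 0.0825]
ee_rot: [-3.124, 0.348, -2.869]
force: [0.5, -0.1, -0.5]
width: 0.0396
gripper_force: 0.0
16.08 [ 0.785  0.132 -1.016  0.982 -0.221 -3.03 ] [0.4947 0.2463 0.0825] z [ 0.333  0.075 -0.94 ] y [-0.263  0.965 -0.016]
```

```bash
python3 -m crank '[{"dx":-0.003,"dy":-0.001,"dz":-0.01,"twist":0,"grip":-0.1},{"dx":-0.006,"dy":-0.002,"dz":-0.02,"twist":0,"grip":-0.1},{"dx":-0.008,"dy":-0.003,"dz":-0.02,"twist":0,"grip":-0.1},{"dx":-0.01,"dy":-0.003,"dz":-0.02,"twist":0,"grip":-0.1},{"dx":-0.01,"dy":-0.003,"dz":-0.02,"twist":0,"grip":-0.1}]' ; python3 st.py
```

```text
t: 16.5
eef_pos: [0.4907, 0.2479, 0.073]
ee_rot: [-3.124, 0.332, -2.871]
force: [0.1, 0.4, -0.9]
width: 0.0396
gripper_force: 0.0
16.5 [ 0.793  0.149 -1.016  0.97  -0.218 -3.03 ] [0.4907 0.2479 0.073 ] z [ 0.319  0.07  -0.945] y [-0.262  0.965 -0.017]
```

```bash
python3 -m crank '[{"dx":0,"dy":-0.004,"dz":0,"twist":-1,"grip":-0.1},{"dx":0,"dy":-0.004,"dz":0,"twist":-1,"grip":-0.6},{"dx":0,"dy":-0.004,"dz":0,"twist":-1,"grip":-1},{"dx":0,"dy":-0.004,"dz":0,"twist":-1,"grip":-1},{"dx":0,"dy":-0.004,"dz":0,"twist":-1,"grip":-1}]' 25; python3 st.py
python3 -m crank '[{"dx":0,"dy":0,"dz":0,"twist":0,"grip":-1},{"dx":0.003,"dy":-0.004,"dz":0.01,"twist":0,"grip":-1},{"dx":0.005,"dy":-0.01,"dz":0.03,"twist":0,"grip":-1},{"dx":0.01,"dy":-0.02,"dz":0.05,"twist":0,"grip":-1},{"dx":0.015,"dy":-0.03,"dz":0.07,"twist":0,"grip":-1}]'; python3 st.py
```

```text
t: 16.92
eef_pos: [0.4905, 0.243, 0.0737]
ee_rot: [-3.125, 0.331, -2.888]
force: [-0.2, -0.5, -0.3]
width: 0.018
gripper_force: 0.0
16.92 [ 0.795  0.145 -1.016  0.953 -0.225 -3.03 ] [0.4905 0.243  0.0737] z [ 0.319  0.065 -0.946] y [-0.246  0.969 -0.016]
t: 17.33
eef_pos: [0.5039, 0.2125, 0.1428]
ee_rot: [-3.124, 0.327, -2.887]
force: [0.4, 0.3, -4.2]
width: 0.0137
gripper_force: 25.0
17.33 [ 0.872  0.047 -0.816  0.441 -0.489 -2.559] [0.5039 0.2125 0.1428] z [ 0.315  0.064 -0.947] y [-0.247  0.969 -0.017]
```

```bash
python3 -m crank '[{"dx":0.02,"dy":-0.035,"dz":0,"twist":-2,"grip":-1},{"dx":0.04,"dy":-0.07,"dz":0,"twist":-4,"grip":-1},{"dx":0.06,"dy":-0.105,"dz":0,"twist":-6,"grip":-1},{"dx":0.06,"dy":-0.142,"dz":0,"twist":-7.8,"grip":-1},{"dx":0.06,"dy":-0.142,"dz":-0.02,"twist":-7.8,"grip":-1}]'; python3 st.py
python3 -m crank '[{"dx":0,"dy":0,"dz":-0.02,"twist":0,"grip":-1},{"dx":0,"dy":0,"dz":-0.035,"twist":0,"grip":-1},{"dx":0,"dy":0,"dz":-0.045,"twist":0,"grip":-1},{"dx":0,"dy":0,"dz":-0.049,"twist":0,"grip":-1},{"dx":0,"dy":0,"dz":-0.049,"twist":0,"grip":-1}]'; python3 st.py
```

```text
t: 17.75
eef_pos: [0.5662, 0.0669, 0.1252]
ee_rot: [-3.125, 0.332, -3.03]
force: [-0.0, -2.8, -4.8]
width: 0.0137
gripper_force: 25.0
17.75 [ 0.542  0.103 -0.787  0.388 -0.411 -2.34 ] [0.5662 0.0669 0.1252] z [ 0.326  0.02  -0.945] y [-0.106  0.994 -0.016]
t: 18.17
eef_pos: [0.5645, 0.0698, 0.0737]
ee_rot: [-3.123, 0.329, -3.025]
force: [-0.3, 0.4, -0.8]
width: 0.0139
gripper_force: 24.9
18.17 [ 0.478  0.175 -0.931  0.689 -0.208 -2.593] [0.5645 0.0698 0.0737] z [ 0.323  0.02  -0.946] y [-0.111  0.994 -0.017]
```

```bash
python3 -m crank '[{"dx":0,"dy":0,"dz":0,"twist":0,"grip":-0.5},{"dx":0,"dy":0,"dz":0,"twist":0,"grip":-0.5},{"dx":-0.01,"dy":-0.001,"dz":0,"twist":0,"grip":-0.5},{"dx":-0.02,"dy":-0.002,"dz":0,"twist":0,"grip":-0.5},{"dx":-0.02,"dy":-0.002,"dz":0,"twist":0,"grip":-0.5}]'; python3 st.py
python3 -m crank '[{"dx":0,"dy":0,"dz":0,"twist":0,"grip":-1},{"dx":0,"dy":0,"dz":0,"twist":0,"grip":-1},{"dx":0,"dy":0,"dz":0,"twist":0,"grip":-1},{"dx":0,"dy":0,"dz":0.01,"twist":0,"grip":-1},{"dx":0.01,"dy":0,"dz":0.04,"twist":0,"grip":-1}]' 30; python3 st.py
```

```text
t: 18.58
eef_pos: [0.5441, 0.0686, 0.0744]
ee_rot: [-3.124, 0.33, -3.024]
force: [-1.6, -1.1, -0.7]
width: 0.0217
gripper_force: 0.0
18.58 [ 0.474  0.141 -0.988  0.764 -0.188 -2.665] [0.5441 0.0686 0.0744] z [ 0.324  0.021 -0.946] y [-0.112  0.994 -0.017]
t: 19.0
eef_pos: [0.5503, 0.0653, 0.1076]
ee_rot: [-3.12, 0.321, -3.025]
force: [4.2, -6.0, -2.8]
width: 0.0138
gripper_force: 30.0
19.0 [ 0.548  0.107 -0.846  0.438 -0.366 -2.397] [0.5503 0.0653 0.1076] z [ 0.316  0.015 -0.949] y [-0.11   0.994 -0.021]
```

```bash
python3 -m crank '[{"dx":0,"dy":0,"dz":0.03,"twist":0,"grip":-1},{"dx":0,"dy":0,"dz":0.06,"twist":0,"grip":-1},{"dx":0,"dy":0,"dz":0.065,"twist":0,"grip":-1},{"dx":0,"dy":0,"dz":0.065,"twist":0,"grip":-1},{"dx":0,"dy":0,"dz":0.065,"twist":0,"grip":-1}]'; python3 st.py
```

```text
t: 19.42
eef_pos: [0.5546, 0.0681, 0.1764]
ee_rot: [-3.123, 0.33, -3.025]
force: [-0.2, -0.6, -4.9]
width: 0.0138
gripper_force: 30.0
19.42 [ 0.573  0.02  -0.708  0.299 -0.572 -2.26 ] [0.5546 0.0681 0.1764] z [ 0.324  0.019 -0.946] y [-0.111  0.994 -0.018]
```

```bash
python3 -m crank '[{"dx":0.001,"dy":-0.02,"dz":0,"twist":0,"grip":-1},{"dx":0.002,"dy":-0.05,"dz":0,"twist":0,"grip":-1},{"dx":0.003,"dy":-0.08,"dz":0,"twist":0,"grip":-1},{"dx":0.004,"dy":-0.11,"dz":0,"twist":0,"grip":-1},{"dx":0.005,"dy":-0.13,"dz":0,"twist":0,"grip":-1}]'; python3 st.py
```

```text
t: 19.83
eef_pos: [0.5582, -0.0642, 0.1744]
ee_rot: [-3.122, 0.327, -3.025]
force: [0.9, 0.9, -4.0]
width: 0.0139
gripper_force: 30.0
19.83 [ 0.283  0.034 -0.634  0.13  -0.587 -1.837] [ 0.5582 -0.0642  0.1744] z [ 0.321  0.018 -0.947] y [-0.11   0.994 -0.018]
```

Now the rest of the way in, then a check from the scene camera before lowering.

```bash
python3 -m crank '[{"dx":0.002,"dy":-0.025,"dz":0,"twist":0,"grip":-1},{"dx":0.004,"dy":-0.05,"dz":0,"twist":0,"grip":-1},{"dx":0.006,"dy":-0.07,"dz":0,"twist":0,"grip":-1},{"dx":0.008,"dy":-0.078,"dz":0,"twist":0,"grip":-1},{"dx":0.008,"dy":-0.078,"dz":0,"twist":0,"grip":-1}]'; python3 st.py
python3 - <<'E'
from h import *
b=snap('side','b3.png')
cv2.imwrite('pics/b3c.png',cv2.resize(b[60:300,230:430],None,fx=2.5,fy=2.5,interpolation=cv2.INTER_CUBIC))
E
```

```text
t: 20.25
eef_pos: [0.5669, -0.1419, 0.1744]
ee_rot: [-3.123, 0.327, -3.027]
force: [0.9, 0.6, -4.4]
width: 0.0139
gripper_force: 30.0
20.25 [ 0.098  0.082 -0.539  0.023 -0.623 -1.574] [ 0.5669 -0.1419  0.1744] z [ 0.321  0.018 -0.947] y [-0.108  0.994 -0.017]
```

View pics/b3c.png

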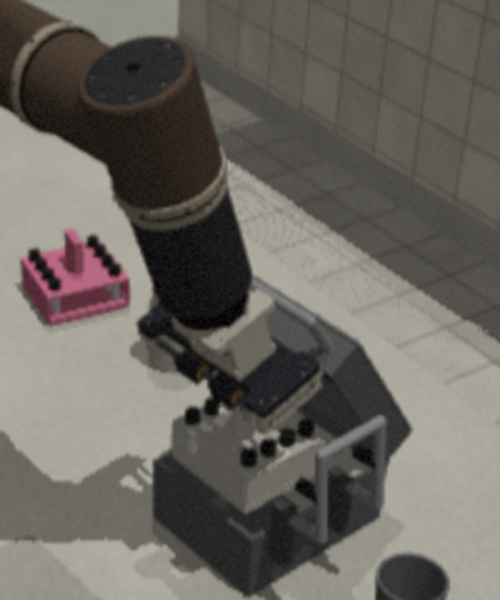

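```bash
python3 -m crank '[{"dx":0.003,"dy":0,"dz":-0.01,"twist":0,"grip":-1},{"dx":0.003,"dy":0,"dz":-0.025,"twist":0,"grip":-1},{"dx":0.003,"dy":0,"dz":-0.04,"twist":0,"grip":-1},{"dx":0.003,"dy":0,"dz":-0.05,"twist":0,"grip":-1},{"dx":0.003,"dy":0,"dz":-0.055,"twist":0,"grip":-1}]'; python3 st.py
python3 -m crank '[{"dx":0,"dy":0,"dz":-0.008,"twist":0,"grip":-1},{"dx":0,"dy":0,"dz":-0.016,"twist":0,"grip":-1},{"dx":0,"dy":0,"dz":-0.024,"twist":0,"grip":-1},{"dx":0,"dy":0,"dz":-0.03,"twist":0,"grip":-1},{"dx":0,"dy":0,"dz":-0.03,"twist":0,"grip":-1}]'; python3 st.py
```

```text
t: 20.72
eef_pos: [0.5695, -0.1389, 0.1192]
ee_rot: [-3.124, 0.327, -3.024]
force: [0.5, -0.4, -3.8]
width: 0.0137
gripper_force: 30.0
20.72 [ 0.103  0.153 -0.61   0.029 -0.481 -1.582] [ 0.5695 -0.1389  0.1192] z [ 0.321  0.02  -0.947] y [-0.112  0.994 -0.017]
t: 21.13
eef_pos: [0.5705, -0.1397, 0.0909]
ee_rot: [-3.123, 0.33, -3.024]
force: [0.1, -0.2, -4.9]
width: 0.0136
gripper_force: 30.0
21.13 [ 0.101  0.194 -0.644  0.034 -0.402 -1.587] [ 0.5705 -0.1397  0.0909] z [ 0.324  0.02  -0.946] y [-0.111  0.994 -0.017]
```

```bash
python3 -m crank '[{"dx":0,"dy":-0.001,"dz":-0.003,"twist":0,"grip":-1},{"dx":0,"dy":-0.002,"dz":-0.006,"twist":0,"grip":-1},{"dx":0,"dy":-0.002,"dz":-0.009,"twist":0,"grip":-1},{"dx":0,"dy":-0.002,"dz":-0.011,"twist":0,"grip":-1},{"dx":0,"dy":-0.002,"dz":-0.011,"twist":0,"grip":-1}]'; python3 st.py
```

```text
t: 21.55
eef_pos: [0.5722, -0.1421, 0.0826]
ee_rot: [-3.122, 0.334, -3.024]
force: [-2.6, 1.0, 3.3]
width: 0.0139
gripper_force: 30.0
21.55 [ 0.096  0.209 -0.652  0.033 -0.375 -1.581] [ 0.5722 -0.1421  0.0826] z [ 0.328  0.019 -0.944] y [-0.111  0.994 -0.018]
```

```bash
python3 -m crank '[{"dx":0,"dy":0,"dz":-0.002,"twist":0,"grip":-1},{"dx":0,"dy":0,"dz":-0.002,"twist":0,"grip":-1},{"dx":0,"dy":0,"dz":-0.002,"twist":0,"grip":-1},{"dx":0,"dy":0,"dz":-0.002,"twist":0,"grip":-0.5},{"dx":0,"dy":0,"dz":-0.002,"twist":0,"grip":-0.4}]'; python3 st.py
python3 -m crank '[{"dx":0,"dy":0,"dz":0,"twist":0,"grip":-0.4},{"dx":-0.01,"dy":0,"dz":0.025,"twist":0,"grip":-0.4},{"dx":-0.022,"dy":0,"dz":0.06,"twist":0,"grip":-0.4},{"dx":-0.036,"dy":0,"dz":0.095,"twist":0,"grip":-0.4},{"dx":-0.05,"dy":0,"dz":0.13,"twist":0,"grip":-0.4}]'; python3 st.py
```

```text
t: 21.97
eef_pos: [0.5725, -0.1418, 0.0807]
ee_rot: [-3.123, 0.335, -3.024]
force: [-0.3, 1.4, 0.7]
width: 0.0222
gripper_force: 0.0
21.97 [ 0.096  0.212 -0.654  0.033 -0.37  -1.582] [ 0.5725 -0.1418  0.0807] z [ 0.328  0.02  -0.944] y [-0.111  0.994 -0.018]
t: 22.38
eef_pos: [0.5208, -0.1416, 0.2109]
ee_rot: [-3.123, 0.331, -3.024]
force: [1.8, -0.4, 0.7]
width: 0.0262
gripper_force: 0.0
22.38 [ 0.11  -0.037 -0.571  0.025 -0.706 -1.582] [ 0.5208 -0.1416  0.2109] z [ 0.325  0.02  -0.945] y [-0.111  0.994 -0.018]
```

```bash
python3 -m crank '[{"dx":-0.015,"dy":0,"dz":0.035,"twist":0,"grip":-0.1},{"dx":-0.02,"dy":0,"dz":0.07,"twist":0,"grip":-0.1},{"dx":-0.02,"dy":0,"dz":0.105,"twist":7,"grip":-0.1},{"dx":-0.02,"dy":0,"dz":0.14,"twist":14,"grip":-0.1},{"dx":-0.01,"dy":0,"dz":0.175,"twist":21,"grip":-0.1}]'; python3 st.py
python3 -m crank '[{"dx":0,"dy":0,"dz":0.02,"twist":7,"grip":-0.1},{"dx":0.01,"dy":0,"dz":0.02,"twist":14,"grip":-0.1},{"dx":0.02,"dy":0,"dz":0.02,"twist":21,"grip":-0.1},{"dx":0.03,"dy":0,"dz":0.02,"twist":28,"grip":-0.1},{"dx":0.04,"dy":0.01,"dz":0.02,"twist":35,"grip":-0.1}]'; python3 st.py
python3 -m crank '[{"dx":0.01,"dy":0,"dz":0,"twist":7,"grip":-0.1},{"dx":0.02,"dy":0,"dz":0,"twist":14,"grip":-0.1},{"dx":0.03,"dy":0,"dz":0,"twist":21,"grip":-0.1},{"dx":0.04,"dy":0.01,"dz":0,"twist":28,"grip":-0.1},{"dx":0.04,"dy":0.01,"dz":0,"twist":34,"grip":-0.1}]'; python3 st.py
```

```text
t: 22.8
eef_pos: [0.51, -0.141, 0.3883]
ee_rot: [-3.121, 0.336, -2.65]
force: [1.5, -0.1, 0.6]
width: 0.0393
gripper_force: 0.0
22.8 [-0.008 -0.106 -0.156 -0.15  -1.217 -1.044] [ 0.51   -0.141   0.3883] z [ 0.3    0.137 -0.944] y [-0.466  0.884 -0.019]
t: 23.22
eef_pos: [0.5521, -0.1329, 0.4047]
ee_rot: [-3.122, 0.332, -2.043]
force: [-0.1, -0.9, -0.7]
width: 0.0392
gripper_force: 0.0
23.22 [-0.112  0.079  0.124 -0.304 -1.48  -0.356] [ 0.5521 -0.1329  0.4047] z [ 0.166  0.281 -0.945] y [-0.888  0.46  -0.019]
t: 23.63
eef_pos: [0.5931, -0.1209, 0.4032]
ee_rot: [-3.124, 0.333, -1.448]
force: [-0.6, -0.0, -0.9]
width: 0.0394
gripper_force: 0.0
23.63 [-0.103  0.262  0.355 -0.332 -1.714  0.183] [ 0.5931 -0.1209  0.4032] z [-0.022  0.327 -0.945] y [-0.993 -0.116 -0.017]
```

```bash
python3 -m crank '[{"dx":-0.003,"dy":0.003,"dz":-0.035,"twist":0,"grip":-0.1},{"dx":-0.003,"dy":0.003,"dz":-0.07,"twist":0,"grip":-0.1},{"dx":-0.003,"dy":0.003,"dz":-0.095,"twist":0,"grip":-0.1},{"dx":-0.003,"dy":0.003,"dz":-0.107,"twist":0,"grip":-0.1},{"dx":-0.003,"dy":0.003,"dz":-0.107,"twist":0,"grip":-0.1}]'; python3 st.py
python3 -m crank '[{"dx":0,"dy":0,"dz":0,"twist":0,"grip":-0.5},{"dx":0,"dy":0,"dz":0,"twist":0,"grip":-1},{"dx":0,"dy":0,"dz":0,"twist":0,"grip":-1},{"dx":0,"dy":0,"dz":0,"twist":0,"grip":-1},{"dx":0,"dy":0,"dz":0,"twist":0,"grip":-1}]' 20; python3 st.py
```

```text
t: 24.05
eef_pos: [0.5874, -0.1183, 0.2945]
ee_rot: [-3.128, 0.333, -1.456]
force: [0.3, 0.5, 0.1]
width: 0.0395
gripper_force: 0.0
24.05 [-0.099  0.281  0.143 -0.33  -1.497  0.247] [ 0.5874 -0.1183  0.2945] z [-0.024  0.327 -0.945] y [-0.994 -0.11  -0.013]
t: 24.47
eef_pos: [0.5886, -0.1188, 0.2988]
ee_rot: [-3.121, 0.331, -1.454]
force: [-8.2, -1.2, 4.5]
width: 0.0115
gripper_force: 5.6
24.47 [-0.099  0.277  0.148 -0.329 -1.498  0.247] [ 0.5886 -0.1188  0.2988] z [-0.018  0.325 -0.945] y [-0.994 -0.11  -0.019]
```

```bash
python3 -m crank '[{"dx":-0.017,"dy":-0.002,"dz":-0.01,"twist":0,"grip":-1},{"dx":-0.034,"dy":-0.004,"dz":-0.021,"twist":0,"grip":-1},{"dx":-0.049,"dy":-0.006,"dz":-0.034,"twist":0,"grip":-1},{"dx":-0.064,"dy":-0.007,"dz":-0.048,"twist":0,"grip":-1},{"dx":-0.077,"dy":-0.009,"dz":-0.063,"twist":0,"grip":-1}]'; python3 st.py
python3 -m crank '[{"dx":-0.012,"dy":-0.001,"dz":-0.016,"twist":0,"grip":-1},{"dx":-0.023,"dy":-0.003,"dz":-0.033,"twist":0,"grip":-1},{"dx":-0.032,"dy":-0.004,"dz":-0.051,"twist":0,"grip":-1},{"dx":-0.04,"dy":-0.005,"dz":-0.069,"twist":0,"grip":-1},{"dx":-0.046,"dy":-0.005,"dz":-0.088,"twist":0,"grip":-1}]'; python3 st.py
```

```text
t: 24.88
eef_pos: [0.5118, -0.1275, 0.2356]
ee_rot: [-3.119, 0.331, -1.453]
force: [2.1, 2.8, 1.1]
width: 0.0115
gripper_force: 20.0
24.88 [-0.131  0.202 -0.093 -0.335 -1.349  0.331] [ 0.5118 -0.1275  0.2356] z [-0.015  0.326 -0.945] y [-0.994 -0.11  -0.022]
t: 25.3
eef_pos: [0.4653, -0.1328, 0.147]
ee_rot: [-3.121, 0.331, -1.453]
force: [1.0, -2.2, 2.0]
width: 0.0114
gripper_force: 20.0
25.3 [-0.155  0.22  -0.282 -0.355 -1.164  0.426] [ 0.4653 -0.1328  0.147 ] z [-0.017  0.325 -0.945] y [-0.994 -0.11  -0.02 ]
```

```bash
python3 -m crank '[{"dx":-0.002,"dy":0,"dz":-0.01,"twist":0,"grip":-1},{"dx":-0.004,"dy":-0.001,"dz":-0.02,"twist":0,"grip":-1},{"dx":-0.006,"dy":-0.001,"dz":-0.03,"twist":0,"grip":-1},{"dx":-0.008,"dy":-0.001,"dz":-0.04,"twist":0,"grip":-1},{"dx":-0.008,"dy":-0.001,"dz":-0.046,"twist":0,"grip":-1}]'; python3 st.py
python3 -m crank '[{"dx":0,"dy":0,"dz":-0.004,"twist":0,"grip":-1},{"dx":0,"dy":0,"dz":-0.007,"twist":0,"grip":-1},{"dx":0,"dy":0,"dz":-0.008,"twist":0,"grip":-1},{"dx":0,"dy":0,"dz":-0.008,"twist":0,"grip":-1},{"dx":0,"dy":0,"dz":-0.008,"twist":0,"grip":-1}]'; python3 st.py
```

```text
t: 25.72
eef_pos: [0.4563, -0.1337, 0.0997]
ee_rot: [-3.125, 0.332, -1.455]
force: [-6.9, -0.9, 4.3]
width: 0.0118
gripper_force: 20.0
25.72 [-0.162  0.268 -0.341 -0.371 -1.071  0.473] [ 0.4563 -0.1337  0.0997] z [-0.021  0.326 -0.945] y [-0.994 -0.111 -0.016]
t: 26.13
eef_pos: [0.4561, -0.1343, 0.0943]
ee_rot: [-3.125, 0.332, -1.453]
force: [-12.9, -3.2, 22.2]
width: 0.011
gripper_force: 20.0
26.13 [-0.163  0.275 -0.345 -0.372 -1.06   0.48 ] [ 0.4561 -0.1343  0.0943] z [-0.022  0.325 -0.945] y [-0.994 -0.112 -0.016]
```

```bash
python3 -m crank '[{"dx":0.002,"dy":0,"dz":-0.003,"twist":0,"grip":-1},{"dx":0.002,"dy":0,"dz":-0.003,"twist":0,"grip":-1},{"dx":0.002,"dy":0,"dz":-0.003,"twist":0,"grip":-1},{"dx":0.002,"dy":0,"dz":0.003,"twist":0,"grip":-0.6},{"dx":0.002,"dy":0,"dz":0.004,"twist":0,"grip":-0.3}]'; python3 st.py
python3 -m crank '[{"dx":-0.004,"dy":0,"dz":0,"twist":0,"grip":-0.1},{"dx":-0.004,"dy":0,"dz":0.01,"twist":0,"grip":-0.1},{"dx":-0.004,"dy":0,"dz":0.04,"twist":0,"grip":-0.1},{"dx":-0.004,"dy":0,"dz":0.08,"twist":0,"grip":-0.1},{"dx":-0.004,"dy":0,"dz":0.12,"twist":0,"grip":-0.1}]'; python3 st.py
python3 - <<'E'
from h import *
from fit import *
p=np.load('case.npy')
b=snap('side','b4.png')
cv2.imwrite('pics/b4c.png',cv2.resize(b[150:300,230:430],None,fx=4,fy=4,interpolation=cv2.INTER_CUBIC))
for a in (0,.02,.05):
    print(a,[((proj('side',W(p,L(a,q)))[0]-[230,150])*4).round(0).tolist() for q in [(-.15,.055,.107),(-.15,-.055,.107),(-.1,.08,.13),(-.1,-.08,.13)]])
E
```

```text
t: 26.55
eef_pos: [0.4597, -0.134, 0.097]
ee_rot: [-3.122, 0.331, -1.454]
force: [1.3, 0.2, 0.0]
width: 0.0196
gripper_force: 0.0
26.55 [-0.161  0.274 -0.338 -0.373 -1.064  0.474] [ 0.4597 -0.134   0.097 ] z [-0.018  0.325 -0.945] y [-0.994 -0.11  -0.019]
t: 26.97
eef_pos: [0.4552, -0.1336, 0.218]
ee_rot: [-3.124, 0.332, -1.455]
force: [1.5, -0.3, 0.9]
width: 0.039
gripper_force: 0.0
26.97 [-0.157  0.14  -0.212 -0.336 -1.309  0.373] [ 0.4552 -0.1336  0.218 ] z [-0.021  0.326 -0.945] y [-0.994 -0.11  -0.016]
0 [[209.0, 396.0], [318.0, 488.0], [244.0, 321.0], [406.0, 448.0]]
0.02 [[210.0, 390.0], [319.0, 482.0], [246.0, 316.0], [407.0, 443.0]]
0.05 [[211.0, 381.0], [320.0, 472.0], [247.0, 308.0], [410.0, 435.0]]
```

View pics/b4c.png

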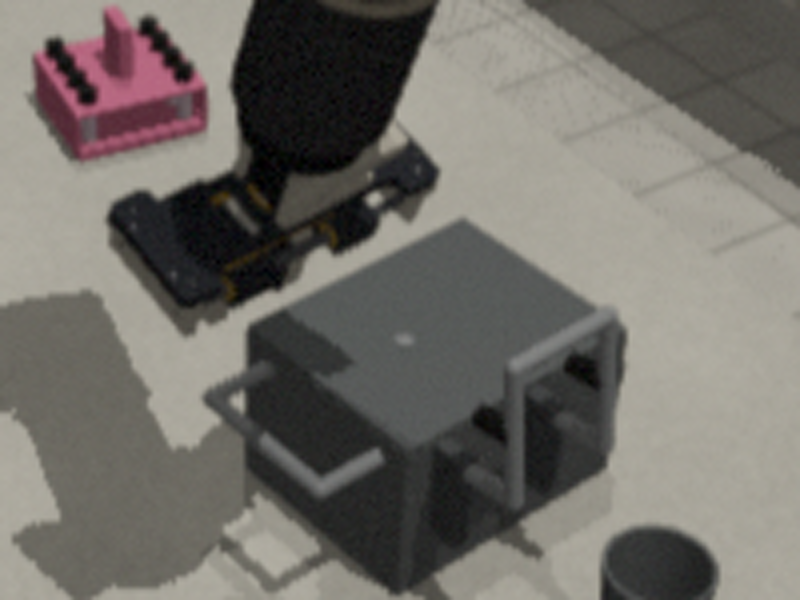

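```bash
python3 -m crank '[{"dx":0,"dy":0,"dz":0.03,"twist":-7,"grip":-0.1},{"dx":0.01,"dy":-0.01,"dz":0.06,"twist":-14,"grip":-0.1},{"dx":0.02,"dy":-0.02,"dz":0.09,"twist":-21,"grip":-0.1},{"dx":0.03,"dy":-0.03,"dz":0.11,"twist":-28,"grip":-0.1},{"dx":0.04,"dy":-0.04,"dz":0.12,"twist":-35,"grip":-0.1}]'>/dev/null; python3 st.py
python3 -m crank '[{"dx":0.01,"dy":-0.01,"dz":0,"twist":-7,"grip":-0.1},{"dx":0.02,"dy":-0.02,"dz":0,"twist":-14,"grip":-0.1},{"dx":0.03,"dy":-0.03,"dz":0,"twist":-21,"grip":-0.1},{"dx":0.04,"dy":-0.04,"dz":0,"twist":-28,"grip":-0.1},{"dx":0.05,"dy":-0.05,"dz":0,"twist":-35,"grip":-0.1}]'>/dev/null; python3 st.py
python3 -m crank '[{"dx":0.01,"dy":-0.01,"dz":0,"twist":-7,"grip":-0.1},{"dx":0.02,"dy":-0.02,"dz":0,"twist":-14,"grip":-0.1},{"dx":0.03,"dy":-0.03,"dz":0,"twist":-20,"grip":-0.1},{"dx":0.04,"dy":-0.04,"dz":0,"twist":-20,"grip":-0.1},{"dx":0.053,"dy":-0.051,"dz":0,"twist":-20,"grip":-0.1}]'>/dev/null; python3 st.py
```

```text
27.43 [-0.212  0.037 -0.053 -0.318 -1.368 -0.244] [ 0.497  -0.1747  0.3412] z [ 0.179  0.275 -0.945] y [-0.874  0.485 -0.024]
27.85 [-0.186  0.036 -0.11  -0.2   -1.15  -0.872] [ 0.5462 -0.2242  0.3377] z [ 0.302  0.128 -0.945] y [-0.438  0.899 -0.018]
28.27 [-0.182  0.109 -0.075 -0.09  -1.063 -1.244] [ 0.5988 -0.2742  0.3377] z [ 0.327  0.019 -0.945] y [-0.111  0.994 -0.018]
```

```bash
python3 -m crank '[{"dx":-0.001,"dy":0,"dz":-0.035,"twist":0,"grip":-0.1},{"dx":-0.001,"dy":0,"dz":-0.07,"twist":0,"grip":-0.1},{"dx":-0.001,"dy":0,"dz":-0.105,"twist":0,"grip":-0.1},{"dx":-0.001,"dy":0,"dz":-0.13,"twist":0,"grip":-0.1},{"dx":-0.001,"dy":0,"dz":-0.13,"twist":0,"grip":-0.1}]'; python3 st.py
python3 -m crank '[{"dx":0,"dy":0,"dz":0,"twist":0,"grip":-0.5},{"dx":0,"dy":0,"dz":0,"twist":0,"grip":-1},{"dx":0,"dy":0,"dz":0,"twist":0,"grip":-1},{"dx":0,"dy":0,"dz":0,"twist":0,"grip":-1},{"dx":0,"dy":0,"dz":0,"twist":0,"grip":-1}]' 20; python3 st.py
python3 - <<'E'
from fit import *
p=np.load('case.npy')
for b in (1.47,1.32,1.17,1.02,.87,.72,.57,.42,.27,.17,.08,0): print(b,(W(p,B(b,(-.03,0,.16)))-W(p,B(1.47,(-.03,0,.16)))).round(4))
E
```

```text
t: 28.68
eef_pos: [0.5947, -0.2734, 0.2006]
ee_rot: [-3.127, 0.324, -3.027]
force: [-1.6, 1.0, -0.4]
width: 0.0396
gripper_force: 0.0
28.68 [-0.184  0.192 -0.28  -0.113 -0.786 -1.208] [ 0.5947 -0.2734  0.2006] z [ 0.318  0.022 -0.948] y [-0.109  0.994 -0.013]
t: 29.1
eef_pos: [0.5981, -0.2747, 0.2084]
ee_rot: [-3.122, 0.335, -3.025]
force: [1.2, 1.7, 0.4]
width: 0.0119
gripper_force: 5.2
29.1 [-0.184  0.186 -0.273 -0.111 -0.789 -1.208] [ 0.5981 -0.2747  0.2084] z [ 0.328  0.019 -0.944] y [-0.11   0.994 -0.018]
1.47 [0. 0. 0.]
1.32 [-0.0018  0.0158  0.004 ]
1.17 [-0.0036  0.0321  0.0056]
1.02 [-0.0055  0.0484  0.0047]
0.87 [-0.0073  0.0644  0.0014]
0.72 [-0.0091  0.0797 -0.0043]
0.57 [-0.0107  0.094  -0.0122]
0.42 [-0.0122  0.107  -0.0222]
0.27 [-0.0134  0.1183 -0.034 ]
0.17 [-0.0142  0.1249 -0.0428]
0.08 [-0.0148  0.13   -0.0512]
0 [-0.0152  0.1338 -0.059 ]
```

```bash
python3 -m crank '[{"dx":-0.002,"dy":0.016,"dz":0.004,"twist":0,"grip":-1},{"dx":-0.004,"dy":0.032,"dz":0.006,"twist":0,"grip":-1},{"dx":-0.006,"dy":0.048,"dz":0.005,"twist":0,"grip":-1},{"dx":-0.007,"dy":0.064,"dz":0.001,"twist":0,"grip":-1},{"dx":-0.009,"dy":0.08,"dz":-0.004,"twist":0,"grip":-1}]'; python3 st.py
python3 -m crank '[{"dx":-0.002,"dy":0.014,"dz":-0.008,"twist":0,"grip":-1},{"dx":-0.003,"dy":0.027,"dz":-0.018,"twist":0,"grip":-1},{"dx":-0.004,"dy":0.038,"dz":-0.03,"twist":0,"grip":-1},{"dx":-0.005,"dy":0.045,"dz":-0.039,"twist":0,"grip":-1},{"dx":-0.006,"dy":0.05,"dz":-0.047,"twist":0,"grip":-1}]'; python3 st.py
```

```text
t: 29.52
eef_pos: [0.5894, -0.195, 0.205]
ee_rot: [-3.121, 0.336, -3.025]
force: [2.7, -5.0, -2.5]
width: 0.0109
gripper_force: 20.0
29.52 [-0.022  0.115 -0.4   -0.038 -0.721 -1.412] [ 0.5894 -0.195   0.205 ] z [ 0.33   0.018 -0.944] y [-0.11   0.994 -0.02 ]
t: 29.93
eef_pos: [0.5838, -0.1443, 0.157]
ee_rot: [-3.122, 0.336, -3.024]
force: [3.3, -5.8, 0.4]
width: 0.0111
gripper_force: 20.0
29.93 [ 0.089  0.126 -0.535  0.019 -0.574 -1.559] [ 0.5838 -0.1443  0.157 ] z [ 0.329  0.019 -0.944] y [-0.111  0.994 -0.019]
```

```bash
python3 -m crank '[{"dx":0,"dy":0.002,"dz":-0.004,"twist":0,"grip":-1},{"dx":-0.001,"dy":0.003,"dz":-0.008,"twist":0,"grip":-1},{"dx":-0.001,"dy":0.004,"dz":-0.011,"twist":0,"grip":-1},{"dx":-0.001,"dy":0.004,"dz":-0.013,"twist":0,"grip":-1},{"dx":-0.001,"dy":0.004,"dz":-0.013,"twist":0,"grip":-1}]'; python3 st.py
python3 -m crank '[{"dx":0,"dy":0,"dz":-0.001,"twist":0,"grip":-1},{"dx":0,"dy":0,"dz":-0.002,"twist":0,"grip":-1},{"dx":0,"dy":0,"dz":-0.003,"twist":0,"grip":-1},{"dx":0,"dy":0,"dz":-0.003,"twist":0,"grip":-1},{"dx":0,"dy":0,"dz":-0.003,"twist":0,"grip":-1}]'; python3 st.py
```

```text
t: 30.35
eef_pos: [0.5844, -0.1412, 0.1471]
ee_rot: [-3.121, 0.34, -3.024]
force: [-5.9, -0.5, 23.2]
width: 0.0114
gripper_force: 20.0
30.35 [ 0.096  0.136 -0.555  0.026 -0.54  -1.573] [ 0.5844 -0.1412  0.1471] z [ 0.333  0.019 -0.943] y [-0.111  0.994 -0.019]
t: 30.77
eef_pos: [0.585, -0.1412, 0.1449]
ee_rot: [-3.121, 0.341, -3.023]
force: [-7.9, 1.1, 27.2]
width: 0.0113
gripper_force: 20.0
30.77 [ 0.096  0.139 -0.558  0.026 -0.533 -1.573] [ 0.585  -0.1412  0.1449] z [ 0.335  0.019 -0.942] y [-0.111  0.994 -0.019]
```

```bash
python3 -m crank '[{"dx":0,"dy":0,"dz":0,"twist":0,"grip":-0.5},{"dx":0,"dy":0,"dz":0.003,"twist":0,"grip":-0.1},{"dx":0,"dy":0,"dz":0.003,"twist":0,"grip":-0.1},{"dx":0,"dy":0,"dz":0.003,"twist":0,"grip":-0.1},{"dx":0,"dy":0,"dz":0.003,"twist":0,"grip":-0.1}]'; 
python3 -m crank '[{"dx":-0.005,"dy":0,"dz":0.02,"twist":0,"grip":-0.1},{"dx":-0.015,"dy":0,"dz":0.05,"twist":0,"grip":-0.1},{"dx":-0.03,"dy":0,"dz":0.09,"twist":0,"grip":-0.1},{"dx":-0.05,"dy":0,"dz":0.13,"twist":0,"grip":-0.1},{"dx":-0.06,"dy":0,"dz":0.17,"twist":0,"grip":-0.1}]'; python3 st.py
python3 - <<'E'
from fit import *
p=np.load('case.npy')
b=snap('side','b5.png')
cv2.imwrite('pics/b5c.png',cv2.resize(b[150:300,230:430],None,fx=4,fy=4,interpolation=cv2.INTER_CUBIC))
for a in (0,.05,.1): print(a,[((proj('side',W(p,B(a,q)))[0]-[230,150])*4).round(0).tolist() for q in [(-.07,0,.16),(.01,0,.16)]])
E
```

```text
t: 31.18
eef_pos: [0.5809, -0.1408, 0.1419]
ee_rot: [-3.123, 0.331, -3.026]
force: [0.0, -0.4, 0.6]
width: 0.037
gripper_force: 0.0
t: 31.6
eef_pos: [0.52, -0.1407, 0.3095]
ee_rot: [-3.124, 0.329, -3.026]
force: [1.7, -0.6, -0.0]
width: 0.0394
gripper_force: 0.0
31.6 [ 0.112 -0.111 -0.402  0.021 -0.95  -1.579] [ 0.52   -0.1407  0.3095] z [ 0.323  0.02  -0.946] y [-0.11   0.994 -0.017]
0 [[359.0, 328.0], [449.0, 281.0]]
0.05 [[361.0, 324.0], [452.0, 277.0]]
0.1 [[364.0, 321.0], [455.0, 273.0]]
```

View pics/b5c.png

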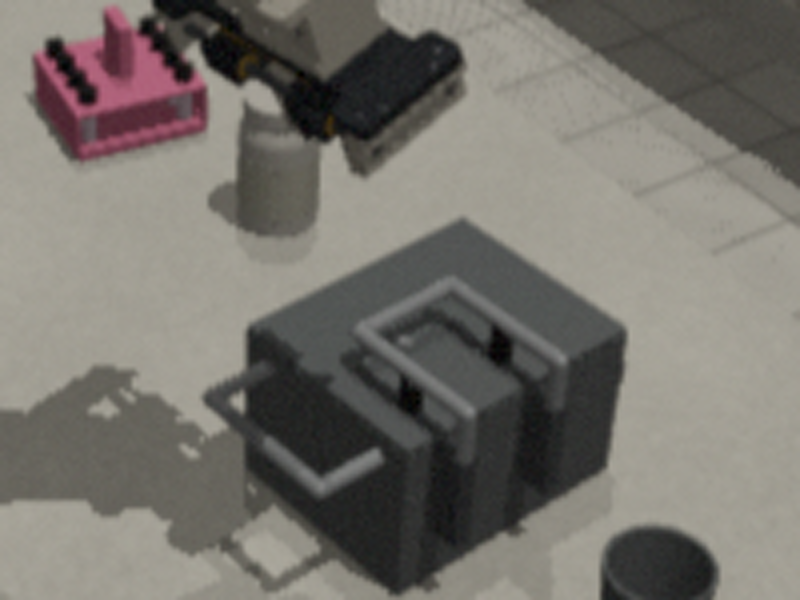

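```bash
python3 -c "
from station import arm
print(arm.job_done())"
```

```text
the job is handed in; nothing more can be done
None
```

I handed the job in at about 32 s of the 69 s: the rack is on the bay floor, the lid is shut, the bail is pressed fully down and the arm is clear. The last pictures agree with this for the lid and bail, but I did not look at the jar, carton and pot again. The station returned no verdict.

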